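Open the battery compartment of the logger with the red lamp

TASK

Two white kiln loggers stand on the table; the one with the red lamp has low batteries. Slide its orange thumb latch sideways so that its sprung battery cover pops up, and leave the cover standing open. Keep the cover of the logger with the green lamp shut.

Things in the scene. Friction and masses are not known exactly. Their poses are not given: they have to be found in the camera images.
- red_logger: Red-lamp logger: white and black box 170 (x) x 100 (y) x 45 mm high, fixed. Origin: centre of underside, z up; its -x end faces roughly to the robot. On its flat top (z = 45 mm): orange latch at x = -62 mm; grey battery cover, x = -27 to +38, 78 wide, top at z = 49; dark screen; round lamp, 18 mm wide, at x = +63, y = +34, top z = 55. The green-lamp logger is alike but for the lamp.
- red_knob (a point): Centre of the red-lamp logger's orange latch knob: 20 (x) x 14 (y) mm, 63 mm above the table, knob top at 71 mm; axes as the logger's. Its foot plate is 24 x 24 x 3 mm; a tongue 12 mm wide reaches 34 mm from it over the cover's tab. It slides only to the logger's +y (left, looking from latch to screen): frees the cover after 13 mm, stops at 20 mm. A spring of 1.5 to 3.5 N returns it when let go.
- red_cover (a joint): Angle of the red-lamp logger's battery cover, rad: 0 shut and latched, 1.75 wide open at its stop. The hinge is at the edge by the screen (logger x = +38, z = 47 mm, along y). Once the latch frees it, a spring swings the near edge up and fully open in under 1 s and holds it there. It reaches 75 mm from the hinge, 122 mm above the table when upright.
- green_cover (a joint): The same angle for the cover of the logger with the green lamp: 0 shut. Its latch and cover work the same way.

How it is judged:
By the outcome, as a careful person would: the job done as asked, in the order asked, and still so for the second after the job is handed in, with the robot touching nothing.
It also fails if it takes over 32 s, if anything falls off the work surface, if the arm or the gripper's body presses on something with over 40 N, if the wrist force passes 120 N, or if a joint passes its speed limit or range.

ROBOT

A 6-joint arm with a two-finger parallel gripper is mounted at the origin on a cart in front of the work surface, level with it; the furniture and walls round the work are solid. World frame = base frame: x ahead of the robot, y to its left, z up, the work surface at z = 0. Lengths are in m, angles in degrees, forces in N, time in s.
With the tool pointing down it reaches from about 0.4 to 0.825 m from the base axis. Payload 7 kg.
Tool frame: the origin (TCP) lies on the centre line of the jaws, within the pads' length; the fingertips stand 8 mm ahead of it and the grasp point (between the pads) lies 11 mm behind it; z points along the fingers, y is the line along which they close (so a half turn about z gives the same grasp; the last joint's range is limited). The gripper opens to 88 mm and grips with 3 to 60 N. Pads are 19 mm wide; open, the fingers measure 130 mm over their backs; the gripper's body (78 mm by 193 mm) begins 47 mm behind the grasp point.
Start: joints at [93.512, 20.546, 0.682, 0, -70.136, -16.507], TCP at [0.152, 0.658, 0.204] pointing down, gripper open.
Joint ranges: [-176.03, 176.03], [-82.01, 121.73], [-58.28, 71.71], [-173.87, 95.51], [-174.79, -0.11], [-173.66, 173.66]. Speed limits (degrees/s): [136.94, 136.94, 172.46, 180, 180, 180].

INTERFACE

Orientations are given as [roll, pitch, yaw] about the fixed x, y, z axes, in that order (R = Rz(yaw) Ry(pitch) Rx(roll)).
In Python, from plant import telemetry, viewer, close_job, models gives the robot as it stands.
- The arm moves only by the shell command python3 -m handwheel 'ROWS' [FORCE]. ROWS is JSON, a list of rows, each an object with "grip": the closure, from -1 (fully open) to 1 (shut); "travel": the shift along the tool's x, y, z as a fraction of full scale, a list of three; "spin": the turn about the tool's z as a fraction of full scale. A call has 1 to 8 rows; each row shifts and turns the commanded pose from where the row before left it, along the tool's axes as they then stand; what a row does not reach is not made up. Full scale, the value 1, is 0.025 m for a shift and 5 degrees for a turn. A row lasts 1/8 s, in which the tool goes at most 62.5 mm and 10.7 degrees, less where a joint would pass 70% of its speed; a pose out of reach is approached as far as the arm can. A call with a number of a shift or a turn outside -1 to 1 is refused whole. A call with a gripper value outside its range is refused whole. The fingers move at their own pace and stop on an object; FORCE is the grip in N (left out, the last holds). Time passes only in rows, so rows that do not move let the fingers close. It gives the time, the measured TCP pose, the force, the opening and the grip force at its end, in the units of the state.
- telemetry.get_state(): the state, without advancing time (a new reading comes with each control period).
- viewer.capture(name): name is "side" or "top" or "wrist"; returns the picture (480x640x3 uint8, red, green, blue); there is no depth.
- viewer.calibration(name): a dict with "fx", "fy", "cx", "cy" (pixels), "k1" (the pictures are not rectified: a ray, as slopes to the right and down, at radius r is drawn at 1 + k1 r^2 times it, then the intrinsics apply), "T" (4x4, takes a point from camera to world coordinates); the wrist camera has in their place "T_tool_cam" (4x4, takes a point from camera to tool coordinates, whose origin is the TCP and whose axes are the flange's). Camera axes: x right, y down, z forward; pixel columns grow to the right and rows downward; lengths in m; the calibration is good to about 2 mm. A picture is of the moment at which its call begins: read the wrist's pose just before it. calibration takes no time and is no camera call.
- close_job(): hands the job in; it is judged then, once.
Trained networks look in the newest picture that a camera, given by its name, has taken for a name from the list of things; names that differ only in an ending like _2 or _b are one class to them, and where a whole thing is asked for, a point or a joint stands for the part that bears it (a point fixed in the world has none). Each returns a list of dicts, best first, with "p" (0 to 1); they miss things now and then, are a little off and sometimes report something else, mostly with a low value. They report only what shows in the picture. A call takes as long as a camera call.
- models.find_in(camera, thing): "position" ([column, row] in pixels, amid what is visible of it).
The state is a dict: "time_s": time; "joints": joint angles; "qd": joint speeds; "joint_torque": joint torques, N m; "tcp_pos": TCP position; "eef_rot": TCP orientation; "contact_force": force on the tool from outside, world axes, zero at the start; "moment": the same for the moment, N m; "gripper_width": finger opening in m; "gripper_force": force on a finger pad.
Only numpy, scipy, OpenCV 4.12 (cv2) and the standard library are available. Lean on these libraries where they do the work, as an engineer would, in place of code of your own. Each camera call takes 0.05 s, during which the arm holds its last target. There are 200 camera calls.

## Working session

There is one attempt and no reset: what is moved stays moved. The work goes in short steps, Python scripts to look and compute and a shell command to move; the robot and the scene stay as the last step left them, time stands still between calls to the robot, and variables do not carry over. Pictures are saved under pics/ and viewed, at most 10 in all, crops included, and the job is handed in when it is done.

```bash
mkdir -p pics
cat > h.py <<'E'
import numpy as np, cv2
from scipy.spatial.transform import Rotation as R
from plant import telemetry, viewer, close_job, models
def save(cam,name):
    im=viewer.capture(cam); cv2.imwrite('pics/'+name,im[:,:,::-1]); return im
def ray(cam,uv,st=None):
    c=viewer.calibration(cam); d=np.array([(uv[0]-c['cx'])/c['fx'],(uv[1]-c['cy'])/c['fy']])
    u=d.copy()
    for _ in range(30): u=d/(1+c['k1']*(u@u))
    if 'T' in c: T=np.array(c['T'])
    else:
        W=np.eye(4);W[:3,:3]=R.from_euler('xyz',st['eef_rot'],degrees=True).as_matrix();W[:3,3]=st['tcp_pos'];T=W@np.array(c['T_tool_cam'])
    return T[:3,3],T[:3,:3]@np.r_[u,1]
def at(cam,uv,z,st=None):
    o,d=ray(cam,uv,st); return o+d*(z-o[2])/d[2]
E
python3 - <<'E'
from h import *
st=telemetry.get_state(); print(st)
for c in ['top','side','wrist']:
    save(c,c+'1.png')
    for t in ['red_logger','red_knob','red_cover','green_cover']:
        for d in models.find_in(c,t)[:3]:
            print(c,t,d, at(c,d['position'],{'red_knob':.071}.get(t,.047),st).round(3))
a=np.hstack([cv2.imread('pics/top1.png'),cv2.imread('pics/side1.png')]); cv2.imwrite('pics/ts.png',cv2.resize(a,(800,300)))
E
```

```text
{'time_s': 0.0, 'joints': array([ 9.35128958e+01,  2.05917304e+01,  6.33069434e-01, -2.04056887e-02,
       -7.01335225e+01, -1.65066474e+01]), 'qd': array([-0.01421222,  0.05693449, -0.08107065, -0.02005496,  0.08230431,
        0.10769646]), 'joint_torque': array([ 2.09980186e-03, -5.82730114e+01,  2.93043441e+01,  6.99674428e+00,
        6.85954874e-03, -1.50661845e-04]), 'tcp_pos': array([0.15168177, 0.65720295, 0.20271312]), 'eef_rot': array([ 1.79906165e+02, -7.80246605e-03, -1.30006950e+01]), 'contact_force': array([ 0.74477157, -0.66715094,  0.37901968]), 'moment': array([ 0.04042081, -0.08693523,  0.00691541]), 'gripper_force': 0.0, 'gripper_width': 0.08791778338125668}
top red_logger {'position': [442.1, 227.5], 'p': 0.89} [ 0.564 -0.352  0.047]
top red_knob {'position': [437.2, 245.1], 'p': 0.5} [ 0.521 -0.333  0.071]
top red_cover {'position': [441.2, 219.6], 'p': 0.64} [ 0.582 -0.351  0.047]
top green_cover {'position': [183.3, 229.3], 'p': 0.97} [0.573 0.229 0.047]
side red_logger {'position': [386.6, 350.9], 'p': 0.66} [ 0.567 -0.387  0.047]
side red_knob {'position': [347.7, 330.1], 'p': 0.8} [ 0.513 -0.358  0.071]
side red_cover {'position': [388.9, 339.7], 'p': 0.86} [ 0.578 -0.361  0.047]
side green_cover {'position': [326.1, 196.9], 'p': 0.83} [0.581 0.221 0.047]
```

View pics/top1.png

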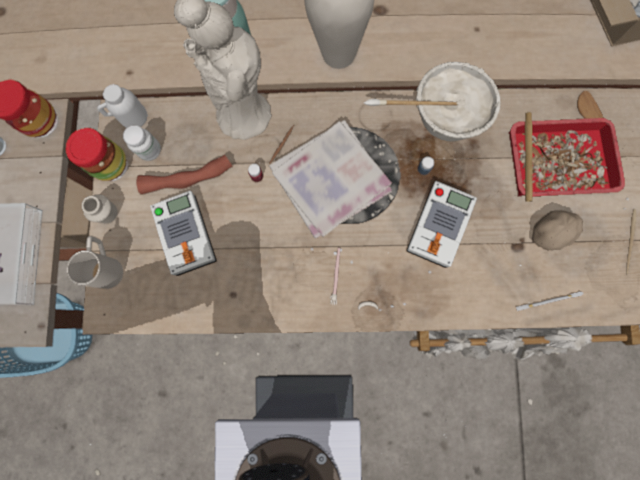

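View pics/side1.png

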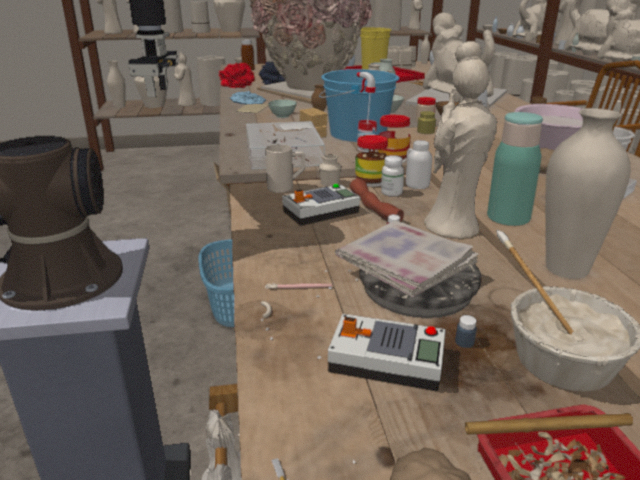

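The top view shows the red-lamp logger on the right, with its lamp at (439,192) and knob at about (437,243). The green-lamp logger is on the left at (183,232). The side view agrees. Next I'll get the red logger's yaw and plan the approach.

```bash
cat > m.py <<'E'
from h import *
def fit(cams,st=None):
  for c,box in cams.items():
    im=cv2.imread('pics/'+c+'%s.png'%('1' if c!='wrist' else '2')); hsv=cv2.cvtColor(im,cv2.COLOR_BGR2HSV)
    x0,y0,x1,y1=box; s=hsv[y0:y1,x0:x1].astype(int); H,S,V=s[...,0],s[...,1],s[...,2]
    red=((H<4)|(H>174))&(S>170)&(V>100); org=(H>5)&(H<20)&(S>190)&(V>110)
    res=[]
    for n,m,z in (('lamp',red,.053),('orange',org,.060)):
        v,u=np.nonzero(m)
        if len(u)<5: print(c,n,'none'); continue
        p=at(c,(u.mean()+x0,v.mean()+y0),z,st); res.append(p); print(c,n,len(u),(u.mean()+x0).round(1),(v.mean()+y0).round(1),p.round(4))
    if len(res)==2:
        d=(res[0]-res[1])[:2]; print(c,'len',np.hypot(*d).round(4),'ang',np.degrees(np.arctan2(d[1],d[0])).round(2))
E
python3 - <<'E'
from m import *
fit({'top':(400,175,485,275),'side':(325,310,450,390)})
E
```

```text
top lamp 36 438.9 191.6 [ 0.6456 -0.3489  0.053 ]
top orange 24 432.8 245.7 [ 0.5217 -0.3257  0.06  ]
top len 0.1261 ang -10.62
side lamp 70 430.5 330.3 [ 0.6469 -0.3567  0.053 ]
side orange 262 352.7 329.3 [ 0.5244 -0.3431  0.06  ]
side len 0.1233 ang -6.34
```

```bash
R8='' ; python3 -m handwheel '[{"grip":-1,"travel":[1,0.87,0],"spin":0},{"grip":-1,"travel":[1,0.87,0],"spin":0},{"grip":-1,"travel":[1,0.87,0],"spin":0},{"grip":-1,"travel":[1,0.87,0],"spin":0},{"grip":-1,"travel":[1,0.87,0],"spin":0},{"grip":-1,"travel":[1,0.87,0],"spin":0},{"grip":-1,"travel":[1,0.87,0],"spin":0},{"grip":-1,"travel":[1,0.87,0],"spin":0}]' 20
python3 -m handwheel '[{"grip":-1,"travel":[1,0.87,0],"spin":0},{"grip":-1,"travel":[1,0.87,0],"spin":0},{"grip":-1,"travel":[1,0.87,0],"spin":0},{"grip":-1,"travel":[1,0.87,0],"spin":0},{"grip":-1,"travel":[1,0.87,0],"spin":0},{"grip":-1,"travel":[1,0.87,0],"spin":0},{"grip":-1,"travel":[1,0.87,0],"spin":0}]'
```

```text
time_s: 1.75
tcp_pos: [0.3081, 0.4423, 0.2039]
eef_rot: [-180.0, -0.0, -13.0]
contact_force: [-0.3, -0.5, -0.3]
gripper_width: 0.0874
gripper_force: 0.0
time_s: 2.62
tcp_pos: [0.4444, 0.2546, 0.204]
eef_rot: [-180.0, -0.0, -13.0]
contact_force: [0.3, 0.7, -0.6]
gripper_width: 0.088
gripper_force: 0.0
```

```bash
python3 -m handwheel '[{"grip":-1,"travel":[0.34,1,0],"spin":0},{"grip":-1,"travel":[0.34,1,0],"spin":0},{"grip":-1,"travel":[0.34,1,0],"spin":0},{"grip":-1,"travel":[0.34,1,0],"spin":0},{"grip":-1,"travel":[0.34,1,0],"spin":0},{"grip":-1,"travel":[0.34,1,0],"spin":0},{"grip":-1,"travel":[0.34,1,0],"spin":0},{"grip":-1,"travel":[0.34,1,0],"spin":0}]' >/dev/null
python3 -m handwheel '[{"grip":-1,"travel":[0.34,1,0],"spin":0},{"grip":-1,"travel":[0.34,1,0],"spin":0},{"grip":-1,"travel":[0.34,1,0],"spin":0},{"grip":-1,"travel":[0.34,1,0],"spin":0},{"grip":-1,"travel":[0.34,1,0],"spin":0},{"grip":-1,"travel":[0.34,1,0],"spin":0},{"grip":-1,"travel":[0.34,1,0],"spin":0},{"grip":-1,"travel":[0.34,1,0],"spin":0}]'
python3 -m handwheel '[{"grip":-1,"travel":[0.34,1,0],"spin":0},{"grip":-1,"travel":[0.34,1,0],"spin":0},{"grip":-1,"travel":[0.34,1,0],"spin":0},{"grip":-1,"travel":[0.34,1,0],"spin":0},{"grip":-1,"travel":[0.34,1,0],"spin":0},{"grip":-1,"travel":[0,0,0],"spin":0}]'
python3 - <<'E'
from m import *
st=telemetry.get_state(); print(st['time_s'],st['tcp_pos'],st['eef_rot'])
save('wrist','wrist2.png'); fit({'wrist':(0,0,640,480)},st)
for t,z in (('red_knob',.071),('red_cover',.049)):
    for d in models.find_in('wrist',t)[:2]: print(t,d,at('wrist',d['position'],z,st).round(4))
E
```

```text
time_s: 4.62
tcp_pos: [0.4865, -0.1658, 0.2039]
eef_rot: [-180.0, -0.0, -13.0]
contact_force: [0.0, -0.2, 0.2]
gripper_width: 0.0874
gripper_force: 0.0
time_s: 5.38
tcp_pos: [0.4996, -0.2975, 0.2033]
eef_rot: [180.0, 0.0, -13.1]
contact_force: [0.3, 1.1, 0.3]
gripper_width: 0.0877
gripper_force: 0.0
5.375 [ 0.49957139 -0.29753501  0.20330393] [ 1.79989867e+02  2.95248617e-02 -1.31051951e+01]
wrist lamp 335 345.9 6.5 [ 0.6442 -0.3508  0.053 ]
wrist orange 1137 357.0 174.1 [ 0.5304 -0.3345  0.06  ]
wrist len 0.115 ang -8.15
red_knob {'position': [358.9, 176.2], 'p': 0.62} [ 0.5297 -0.3348  0.071 ]
red_cover {'position': [372.3, 95.6], 'p': 0.67} [ 0.583  -0.3579  0.049 ]
red_cover {'position': [358.9, 179.5], 'p': 0.17} [ 0.5248 -0.3358  0.049 ]
```

View pics/wrist2.png

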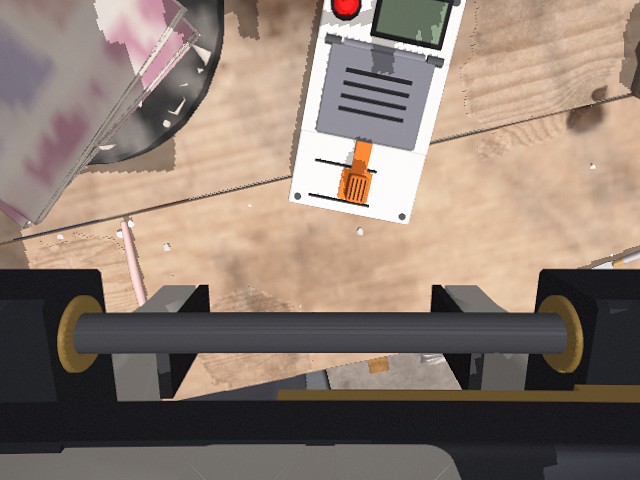

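The wrist view shows the red lamp at (346,5), the grey cover, and the orange knob with its ribbed top at about (357,187). The near top corners of the case are at about (289,201) and (408,223).

Run:
```python
from m import *
st=telemetry.get_state()
st=dict(st)
A=at('wrist',(290,200),.045,st);B=at('wrist',(407.5,223),.045,st);print(A,B,np.linalg.norm(A-B),'yaw',np.degrees(np.arctan2((A-B)[1],(A-B)[0]))-90)
C=at('wrist',(317,129),.049,st);D=at('wrist',(415.5,150.5),.049,st);print('cover near',np.linalg.norm(C-D),np.degrees(np.arctan2((C-D)[1],(C-D)[0]))-90)
k=at('wrist',(357,187),.071,st);print('knob',k)
y=np.radians(np.degrees(np.arctan2((A-B)[1],(A-B)[0]))-90); ex=np.array([np.cos(y),np.sin(y)])
print('knob from edge',(A+B)[:2]/2+ex*(.085-.062),'knob from cover',(C+D)[:2]/2-ex*.035)
im=cv2.imread('pics/wrist2.png'); cv2.imwrite('pics/crop.png',cv2.resize(im[120:240,270:430],None,fx=5,fy=5,interpolation=cv2.INTER_CUBIC))
```

```text
[ 0.52082597 -0.27730152  0.045     ] [ 0.48124425 -0.36561739  0.045     ] 0.0967801878234425 yaw -24.141136016689458
cover near 0.07718535704388502 -24.902341262736428
knob [ 0.52242419 -0.33011997  0.071     ]
knob from edge [ 0.52202355 -0.33086613] knob from cover [ 0.52102329 -0.3314164 ]
```

View pics/crop.png

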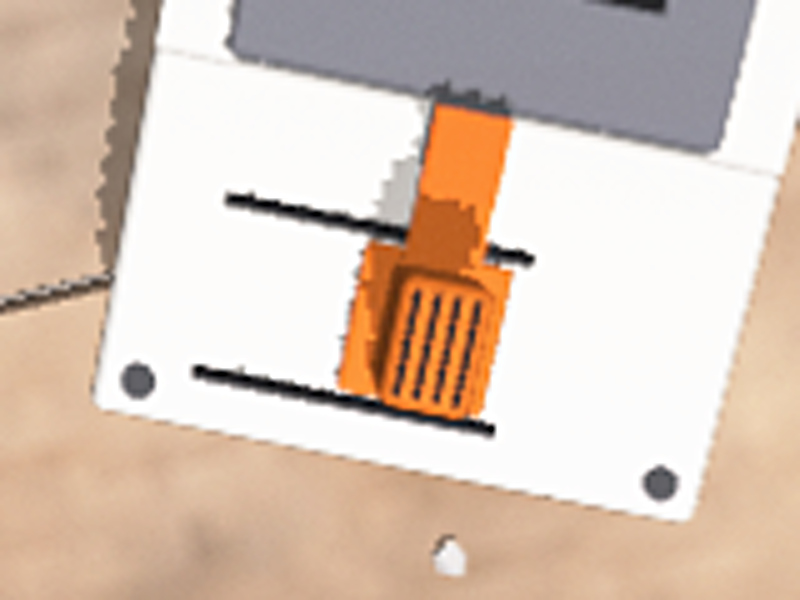

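The edge, cover and knob measurements agree: knob at (0.522, -0.3305), yaw about -24.5°.

```bash
python3 -m handwheel '[{"grip":-1,"travel":[0,0,0],"spin":0.76},{"grip":-1,"travel":[0,0,0],"spin":0.76},{"grip":-1,"travel":[0,0,0],"spin":0.76},{"grip":-1,"travel":[0.68,0.41,0.8],"spin":0},{"grip":-1,"travel":[0.68,0.41,0.8],"spin":0},{"grip":-1,"travel":[0,0,0.8],"spin":0},{"grip":-1,"travel":[0,0,0.8],"spin":0},{"grip":-1,"travel":[0,0,0],"spin":0}]' 20
python3 - <<'E'
from h import *
st=telemetry.get_state()
save('wrist','w3.png')
E
```

```text
time_s: 6.52
tcp_pos: [0.5213, -0.3278, 0.1224]
eef_rot: [180.0, 0.2, -24.4]
contact_force: [-0.3, -1.3, 1.1]
gripper_width: 0.0876
gripper_force: 0.0
```

View pics/w3.png

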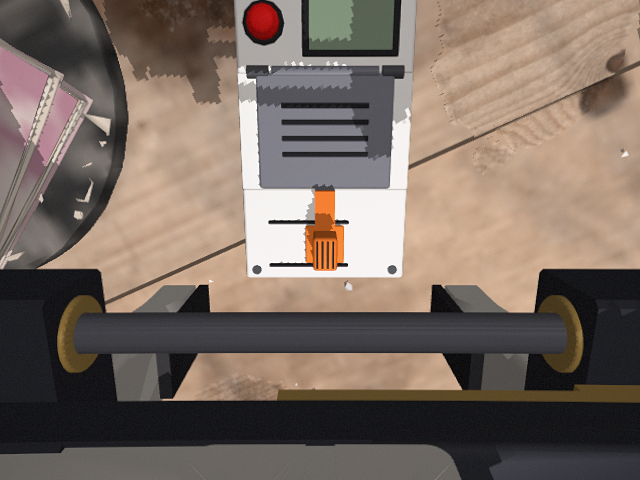

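The jaws are square to the logger, with the knob at (325,252) near the jaw centre line. Descending to grip it.

```bash
python3 -m handwheel '[{"grip":-1,"travel":[0.03,0.08,0.6],"spin":0},{"grip":-1,"travel":[0,0,0.6],"spin":0},{"grip":-1,"travel":[0,0,0.6],"spin":0},{"grip":-1,"travel":[0,0,0.6],"spin":0},{"grip":-1,"travel":[0,0,0],"spin":0}]' 10
python3 -m handwheel '[{"grip":1,"travel":[0,0,0],"spin":0},{"grip":1,"travel":[0,0,0],"spin":0},{"grip":1,"travel":[0,0,0],"spin":0},{"grip":1,"travel":[0,0,0],"spin":0},{"grip":1,"travel":[0,0,0],"spin":0},{"grip":1,"travel":[0,0,0],"spin":0}]' 10
```

```text
time_s: 7.2
tcp_pos: [0.521, -0.3307, 0.0619]
eef_rot: [180.0, 0.2, -24.4]
contact_force: [0.5, -0.3, -0.3]
gripper_width: 0.0873
gripper_force: 0.0
time_s: 7.95
tcp_pos: [0.5221, -0.3311, 0.0637]
eef_rot: [-180.0, -0.0, -24.4]
contact_force: [0.9, 0.6, 0.4]
gripper_width: 0.0332
gripper_force: 0.0
```

Still closing; a few more rows.

```bash
python3 -m handwheel '[{"grip":1,"travel":[0,0,0],"spin":0},{"grip":1,"travel":[0,0,0],"spin":0},{"grip":1,"travel":[0,0,0],"spin":0},{"grip":1,"travel":[0,0,0],"spin":0}]' 10
```

```text
time_s: 8.45
tcp_pos: [0.522, -0.3311, 0.0636]
eef_rot: [180.0, 0.0, -24.4]
contact_force: [0.5, -0.5, 0.5]
gripper_width: 0.0008
gripper_force: 0.0
```

The jaws closed on nothing, so I'll look.

Run:
```python
from h import *
save('wrist','w4.png'); s=save('side','s4.png')
a=cv2.imread('pics/w4.png')[180:480,160:480]; b=cv2.imread('pics/s4.png')[250:400,300:460]
cv2.imwrite('pics/c4.png',np.hstack([cv2.resize(a,(400,375)),cv2.resize(b,(400,375))]))
```

```text
(no output)
```

View pics/c4.png

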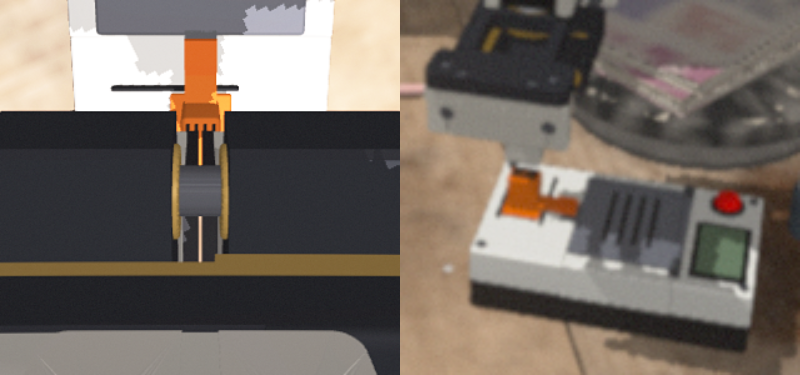

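Run:
```python
from h import *
st=telemetry.get_state(); W=np.eye(4);W[:3,:3]=R.from_euler('xyz',st['eef_rot'],degrees=True).as_matrix();W[:3,3]=st['tcp_pos']
def proj(cam,p):
    c=viewer.calibration(cam); T=np.array(c['T']) if 'T' in c else W@np.array(c['T_tool_cam'])
    q=np.linalg.inv(T)@np.r_[p,1]; u=q[:2]/q[2]; u=u*(1+c['k1']*(u@u)); return (u*[c['fx'],c['fy']]+[c['cx'],c['cy']]).round(0)
y=np.radians(-24.5); L=np.array([[np.cos(y),-np.sin(y),0],[np.sin(y),np.cos(y),0],[0,0,1]])
print(st['tcp_pos'],st['gripper_width'],np.array(viewer.calibration('wrist')['T_tool_cam']).round(3))
for cam in ('wrist','side','top'):
    im=cv2.imread('pics/%s'%({'wrist':'w4.png','side':'s4.png','top':'top1.png'}[cam]))
    for dx in (-.01,.01):
        for dy in (-.007,.007): 
            for z,col in ((.071,(255,0,0)),(.048,(0,160,0))):
                p=proj(cam,np.array([.522,-.3305,0])+L@[dx,dy,z]); cv2.circle(im,tuple(map(int,p)),1,col,-1); print(cam,dx,dy,z,p) if cam=='wrist' else 0
        for z in (.008,-.02):
            p=proj(cam,(W@np.r_[dx,0,z,1])[:3]); cv2.circle(im,tuple(map(int,p)),1,(255,0,255),-1); print(cam,'tip',dx,z,p)
    cv2.imwrite('pics/d_%s.png'%cam,im)
a=cv2.imread('pics/d_wrist.png')[220:370,260:380]; b=cv2.imread('pics/d_side.png')[280:355,310:390]
cv2.imwrite('pics/d4.png',np.hstack([cv2.resize(a,(400,500),interpolation=0),cv2.resize(b,(400,375),interpolation=0)] if 0 else [cv2.resize(a,(400,500)),cv2.copyMakeBorder(cv2.resize(b,(400,375)),0,125,0,0,cv2.BORDER_CONSTANT)]))
```

```text
[ 0.52204135 -0.33104707  0.06365582] 0.0002931221930986261 [[ 0.001 -0.969 -0.248  0.067]
 [ 1.     0.001  0.     0.001]
 [-0.    -0.248  0.969 -0.18 ]
 [ 0.     0.     0.     1.   ]]
wrist -0.01 -0.007 0.071 [333. 317.]
wrist -0.01 -0.007 0.048 [331. 298.]
wrist -0.01 0.007 0.071 [301. 317.]
wrist -0.01 0.007 0.048 [303. 298.]
wrist tip -0.01 0.008 [318. 303.]
wrist tip -0.01 -0.02 [318. 329.]
wrist 0.01 -0.007 0.071 [333. 274.]
wrist 0.01 -0.007 0.048 [332. 258.]
wrist 0.01 0.007 0.071 [300. 273.]
wrist 0.01 0.007 0.048 [302. 258.]
wrist tip 0.01 0.008 [318. 262.]
wrist tip 0.01 -0.02 [318. 283.]
side tip -0.01 0.008 [343. 326.]
side tip -0.01 -0.02 [344. 311.]
side tip 0.01 0.008 [356. 328.]
side tip 0.01 -0.02 [356. 313.]
top tip -0.01 0.008 [433. 250.]
top tip -0.01 -0.02 [436. 248.]
top tip 0.01 0.008 [436. 242.]
top tip 0.01 -0.02 [439. 239.]
```

View pics/d4.png

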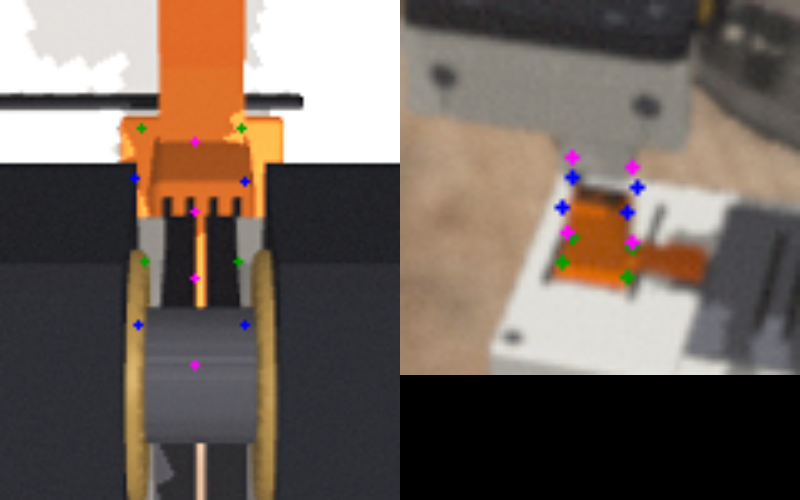

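The knob is where predicted: its top edge matches in the wrist view. Its whole side face shows in the side view though, so the fingertips look higher than reported. I'll touch down gently with the jaws shut to measure their height.

```bash
for i in 1; do python3 -m handwheel '[{"grip":1,"travel":[0,0,0.1],"spin":0},{"grip":1,"travel":[0,0,0],"spin":0}]' 10; done
```

```text
time_s: 8.8
tcp_pos: [0.5218, -0.331, 0.0609]
eef_rot: [180.0, 0.0, -24.4]
contact_force: [0.9, -0.1, 1.0]
gripper_width: 0.0002
gripper_force: 0.0
```

```bash
python3 -m handwheel '[{"grip":1,"travel":[0,0,0.12],"spin":0},{"grip":1,"travel":[0,0,0],"spin":0}]' 10;python3 -m handwheel '[{"grip":1,"travel":[0,0,0.12],"spin":0},{"grip":1,"travel":[0,0,0],"spin":0}]' 10
```

```text
time_s: 9.05
tcp_pos: [0.5219, -0.331, 0.0578]
eef_rot: [180.0, 0.0, -24.4]
contact_force: [-0.8, -0.1, 0.1]
gripper_width: -0.0001
gripper_force: 0.0
time_s: 9.3
tcp_pos: [0.5219, -0.331, 0.0549]
eef_rot: [180.0, 0.0, -24.4]
contact_force: [1.5, 0.4, -0.2]
gripper_width: 0.0002
gripper_force: 0.0
```

Run:
```python
from h import *
save('wrist','w5.png'); save('side','s5.png')
a=cv2.imread('pics/w5.png')[210:360,260:380]; b=cv2.imread('pics/s5.png')[260:360,300:400]
cv2.imwrite('pics/c5.png',np.hstack([cv2.resize(a,(320,400),interpolation=cv2.INTER_CUBIC),cv2.resize(b,(400,400),interpolation=cv2.INTER_CUBIC)]))
```

```text
(no output)
```

View pics/c5.png

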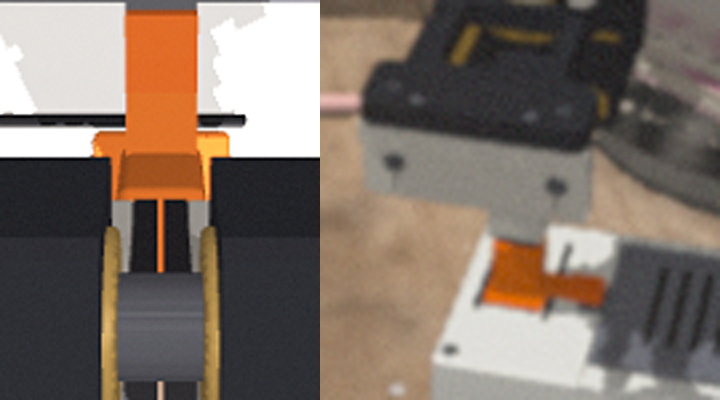

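Ribs are now hidden and the finger ends right at the knob top: the tips are at about 71 mm with the TCP reading 55 mm. That puts them about 24 mm higher than stated. I'll open part-way and descend in guarded steps beside the knob.

```bash
python3 -m handwheel '[{"grip":0,"travel":[0,0,-0.1],"spin":0},{"grip":0,"travel":[0,0,0],"spin":0},{"grip":0,"travel":[0,0,0],"spin":0},{"grip":0,"travel":[0,0,0],"spin":0},{"grip":0,"travel":[0,0,0],"spin":0}]' 10;python3 -m handwheel '[{"grip":0,"travel":[0,0,0.2],"spin":0},{"grip":0,"travel":[0,0,0.2],"spin":0},{"grip":0,"travel":[0,0,0],"spin":0}]'
```

```text
time_s: 10.02
tcp_pos: [0.522, -0.3311, 0.0576]
eef_rot: [180.0, 0.0, -24.4]
contact_force: [-0.1, 0.4, -0.7]
gripper_width: 0.0418
gripper_force: 0.0
time_s: 10.4
tcp_pos: [0.5216, -0.3309, 0.0469]
eef_rot: [180.0, 0.1, -24.4]
contact_force: [-0.2, -0.3, -1.1]
gripper_width: 0.0436
gripper_force: 0.0
```

```bash
python3 -m handwheel '[{"grip":0,"travel":[0,0,0.12],"spin":0},{"grip":0,"travel":[0,0,0.12],"spin":0},{"grip":0,"travel":[0,0,0],"spin":0}]'; python3 -m handwheel '[{"grip":1,"travel":[0,0,0],"spin":0},{"grip":1,"travel":[0,0,0],"spin":0},{"grip":1,"travel":[0,0,0],"spin":0},{"grip":1,"travel":[0,0,0],"spin":0},{"grip":1,"travel":[0,0,0],"spin":0}]' 12
```

```text
time_s: 10.78
tcp_pos: [0.5219, -0.331, 0.0414]
eef_rot: [180.0, 0.0, -24.4]
contact_force: [-0.1, 0.1, 0.6]
gripper_width: 0.0434
gripper_force: 0.0
time_s: 11.4
tcp_pos: [0.522, -0.3312, 0.0418]
eef_rot: [180.0, -0.0, -24.4]
contact_force: [0.2, -0.7, 1.2]
gripper_width: 0.0139
gripper_force: 12.0
```

The knob is gripped (13.9 mm wide, 12 N). Sliding 19 mm to logger +y, which is tool -y.

```bash
python3 -m handwheel '[{"grip":1,"travel":[0,-0.19,0],"spin":0},{"grip":1,"travel":[0,-0.19,0],"spin":0},{"grip":1,"travel":[0,-0.19,0],"spin":0},{"grip":1,"travel":[0,-0.19,0],"spin":0},{"grip":1,"travel":[0,0,0],"spin":0},{"grip":1,"travel":[0,0,0],"spin":0},{"grip":1,"travel":[0,0,0],"spin":0},{"grip":1,"travel":[0,0,0],"spin":0}]'
python3 - <<'E'
from h import *
save('side','s6.png'); save('wrist','w6.png')
a=cv2.imread('pics/w6.png')[100:400,200:440]; b=cv2.imread('pics/s6.png')[230:390,300:460]
cv2.imwrite('pics/c6.png',np.hstack([cv2.resize(a,(320,400)),cv2.resize(b,(400,400))]))
E
```

```text
time_s: 12.4
tcp_pos: [0.5299, -0.3139, 0.0417]
eef_rot: [180.0, -0.0, -24.4]
contact_force: [-0.6, -2.1, 1.4]
gripper_width: 0.0135
gripper_force: 12.0
```

View pics/c6.png

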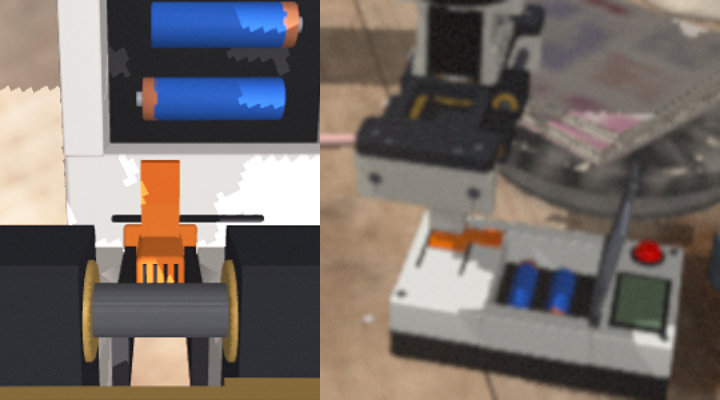

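The cover stands open with the blue batteries exposed. Releasing the knob and lifting straight up.

```bash
python3 -m handwheel '[{"grip":-1,"travel":[0,0,0],"spin":0},{"grip":-1,"travel":[0,0,0],"spin":0},{"grip":-1,"travel":[0,0,0],"spin":0},{"grip":-1,"travel":[0,0,0],"spin":0},{"grip":-1,"travel":[0,0,-0.4],"spin":0},{"grip":-1,"travel":[0,0,-0.8],"spin":0},{"grip":-1,"travel":[0,0,-1],"spin":0},{"grip":-1,"travel":[0,0,-1],"spin":0}]' 
python3 -m handwheel '[{"grip":-1,"travel":[0,0,-1],"spin":0},{"grip":-1,"travel":[0,0,-1],"spin":0},{"grip":-1,"travel":[0,0,-1],"spin":0},{"grip":-1,"travel":[0,0,0],"spin":0},{"grip":-1,"travel":[0,0,0],"spin":0}]'
python3 - <<'E'
from h import *
save('side','s7.png')
E
```

```text
time_s: 13.5
tcp_pos: [0.53, -0.3134, 0.1229]
eef_rot: [-180.0, -0.0, -24.4]
contact_force: [0.9, 1.3, 0.2]
gripper_width: 0.0858
gripper_force: 0.0
time_s: 14.12
tcp_pos: [0.5297, -0.3133, 0.1965]
eef_rot: [-180.0, 0.0, -24.4]
contact_force: [0.1, -0.4, -0.2]
gripper_width: 0.0874
gripper_force: 0.0
```

View pics/s7.png

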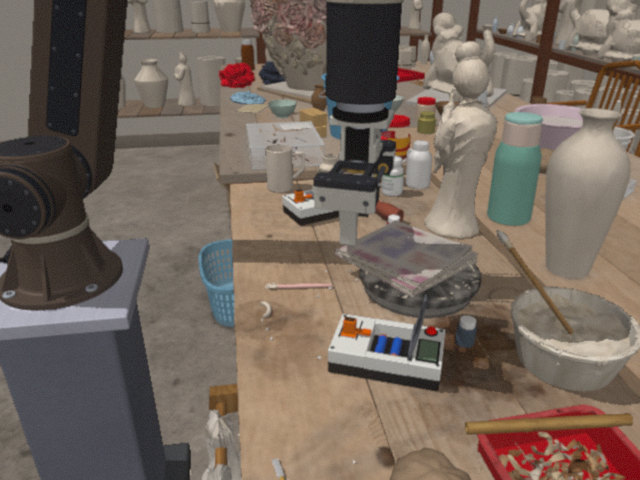

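The red logger's cover stands open at (418,325), its latch has returned to rest at (350,328), the gripper is clear and the green logger is undisturbed.

```bash
python3 -c "from plant import close_job; print(close_job())"
```

```text
the job is handed in; nothing more can be done
None
```

I slid the red-lamp logger's latch and its battery cover is standing open; I never touched the green-lamp logger, and I handed the job in at about 14 s with the gripper clear.

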